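# Fetch the sample jar from behind the bottles

### The arm

A 7-joint arm with a two-finger parallel gripper is mounted at the origin on a cart in front of the work surface, level with it; the furniture and walls round the work are solid. World frame = base frame: x ahead of the robot, y to its left, z up, the work surface at z = 0. Lengths are in m, angles in rad, forces in N, time in s.
With the tool pointing down it reaches from about 0.425 to 0.875 m from the base axis. Payload 4.7 kg.
Tool frame: the origin (TCP) lies midway between the tips of the shut fingers; the grasp point (between the pads) lies 19 mm behind it; z points along the fingers, y is the direction in which the jaws open and shut (so a half turn about z gives the same grasp; the last joint's range is limited). The gripper opens to 87 mm and grips with 3 to 60 N. Pads are 19 mm wide; open, the fingers measure 117 mm over their backs; the gripper's body (75 mm by 190 mm) begins 51 mm behind the grasp point.
Start: joints at [1.125, 0.321, -0.07, 1.45, 0.023, 1.371, -0.057], TCP at [0.288, -0.583, 0.223] pointing down, gripper open.
Joint ranges: [-2.86, 2.86], [-0.3, 2.09], [-1.38, 1.24], [0.06, 2.45], [-1.56, 4.7], [0.09, 2.05], [-2.69, 2.69]. Speed limits (rad/s): [2.57, 2.57, 3.14, 3.14, 3.14, 3.14, 3.14].

### API

Orientations are given as a rotation vector (axis times angle).
In Python, from bench import get_state, eyes, job gives the robot as it stands. The module is installed in compiled form; this text tells all that it offers.
- The arm moves only by the shell command python3 -m jog 'ROWS' [FORCE]. ROWS is JSON, a list that holds one entry, the list of rows, each a list of 5 numbers: the opening, from 0 (shut) to 1 (fully open), then the shift along the tool's x, y, z in units of 40 mm (1.0 is 40 mm), then the turn about the tool's z in units of 5 degrees (1.0 is 5 degrees). In form: [[[jaw, dx, dy, dz, turn], ...]]. A call has 1 to 10 rows; each row shifts and turns the commanded pose from where the row before left it, along the tool's axes as they then stand; what a row does not reach is not made up. A row lasts 1/8 s, in which the tool goes at most 62.5 mm and 10.7 degrees, less where a joint would pass 70% of its speed; a pose out of reach is approached as far as the arm can. A call is refused whole if a number of a shift passes 1 or a number of a turn 1, either way. A call with a gripper value outside its range is refused whole. The fingers move at their own pace and stop on an object; FORCE is the grip in N (left out, the last holds). Time passes only in rows, so rows that do not move let the fingers close. It gives the time, the measured TCP pose, the force and the opening at its end, in the units of the state.
- get_state(): the state, without advancing time (a new reading comes with each control period).
- eyes.get_image(name): name is "scene" or "top" or "wrist"; returns (picture, depth): 480x640x3 uint8, red, green, blue; 480x640 float32, m along the optical axis (not along the pixel's ray), 0 where there is no reading.
- eyes.camera_params(name): a dict with "camera_matrix" (3x3 intrinsics, pixels), "pose" (4x4, takes a point from camera to world coordinates); the wrist camera has in their place "mount" (4x4, takes a point from camera to tool coordinates, whose origin is the TCP and whose axes are the flange's). Camera axes: x right, y down, z forward; pixel columns grow to the right and rows downward; lengths in m; the calibration is good to about 2 mm. The wrist camera is an equidistant fisheye: a pixel r from the principal point sees the ray r / f radians off the axis. A picture is of the moment at which its call begins: read the wrist's pose just before it. camera_params takes no time and is no camera call.
- job.close_job(): hands the job in, once; it reports no verdict.
The state is a dict: "time": time; "joint_positions": joint angles; "qd": joint speeds; "joint_torque": joint torques, N m; "position": TCP position; "tool_rot": TCP orientation; "ft_force": force on the tool from outside, world axes, zero at the start; "torque": the same for the moment, N m; "grip_width": opening from 0.0 (shut) to 1.0 (fully open).
Only numpy, scipy, OpenCV 4.12 (cv2) and the standard library are available. Lean on these libraries where they do the work, as an engineer would, in place of code of your own. Each camera call takes 0.05 s, during which the arm holds its last target. There are 200 camera calls.

### The job

The sample jar at the back of the wooden stand is hemmed in by two bottles. Stand both bottles on the grey side tray, then set the jar in the middle of the low, black-edged steel weighing pan that lies on the bench (not on a balance), and only then put each bottle back on the same seat of the stand that it came from. Keep the bottles and the jar upright, and leave the timer, the small beaker and the red marker alone.

Things in the scene. Friction and masses are not known exactly. Their poses are not given: they have to be found in the camera images.
- stand: fixed wooden bottle stand: flat board 140 x 200 mm, 8 mm thick, with a 30 mm high, 8 mm thick rail along its far (+x) edge; origin: centre of the board's underside; x to the rail, y along the rail, z up; things stand on the board at z = 8 mm. Three flat dark round seat pads 68 mm across are centred at (x, y) = (22, 0) mm, by the rail, for the jar, and at (-8, 60) and (-8, -60) mm for the bottles
- side_tray: fixed shallow grey plastic tray 140 x 220 mm with a rim 12 mm high; walls 4 mm and floor 4 mm thick; origin: centre of its underside; long side along its y. Both bottles fit on its floor side by side along y
- weighing_pan: fixed square weighing pan: flat steel top 176 x 176 mm, 14 mm above the bench, on a black base 190 x 190 mm, 8 mm high; origin: centre of its underside, on the bench, below the middle of the top
- slim_bottle: loose amber glass bottle, slim and tall: 48 mm diameter up to 96 mm height, shoulder to 118 mm, neck 22 mm wide, white round cap 28 mm diameter from 131 mm to the top at 155 mm; 0.2 kg; origin: centre of its underside, z up. Stands at the start on one of the two bottle seats. It can be lifted by its cap
- stout_bottle: loose amber glass bottle, stout and lower: 62 mm diameter up to 68 mm height, shoulder to 90 mm, neck 22 mm wide, white round cap 28 mm diameter from 101 mm to the top at 125 mm; 0.24 kg; origin: centre of its underside, z up. Stands at the start on the other bottle seat. It can be lifted by its cap
- jar: loose white sample jar with a fixed white screw lid; round, 56 mm diameter, lid 59 mm diameter from 54 mm to the top at 68 mm; 75 g; origin: centre of its underside, z up. Stands at the start on the seat by the rail, its wall about 8 to 15 mm from the bottles and 10 mm from the rail
- timer: bystander: loose white bench timer 62 x 66 x 19 mm; origin: centre of its underside
- small_beaker: bystander: loose glass beaker, 55 mm diameter, 71 mm tall; origin: centre of its underside
- pen: bystander: loose red and white marker lying on the bench, 17 x 130 x 19 mm; origin: centre of its underside
Mind the look-alikes: they are no part of the job. Leave any blue or purple look-alike of the jar alone. What is shaped like the stout_bottle but yellow is not meant.

How it is judged:
By the outcome, as a careful person would: the job done as asked, in the order asked, and still so for the second after the job is handed in, with the robot touching nothing.
It also fails if it takes over 125 s, if anything falls off the work surface, if the arm or the gripper's body presses on something with over 40 N, if the wrist force passes 120 N, or if a joint passes its speed limit or range.

## Working session

There is one attempt and no reset: what is moved stays moved. The work goes in short steps, Python scripts to look and compute and a shell command to move; the robot and the scene stay as the last step left them, time stands still between calls to the robot, and variables do not carry over. Pictures are saved under pics/ and viewed, about 12 in all and at most 16, crops included, and the job is handed in when it is done.

```bash
mkdir -p pics
python3 - <<'E'
from bench import get_state, eyes
import cv2,numpy as np
s=get_state();print(s)
for n in("top","scene"):
    im,d=eyes.get_image(n);np.savez(f"pics/{n}0.npz",im=im,d=d);cv2.imwrite(f"pics/{n}0.png",im[:,:,::-1]);print(n,eyes.camera_params(n))
print(eyes.camera_params("wrist"))
E
```

```text
{'time': 0.0, 'joint_positions': array([ 1.12511578,  0.32183086, -0.07010588,  1.45167465,  0.0225968 ,
        1.37075115, -0.056922  ]), 'qd': array([ 0.00072022,  0.00087067, -0.0002134 ,  0.0019051 ,  0.00195956,
        0.00082328,  0.00015138]), 'joint_torque': array([ 7.86731380e-05, -4.91294825e+01, -4.04103007e-01, -3.12531710e+01,
       -6.40001404e-02,  4.37933556e-02,  1.90544711e-04]), 'position': array([ 0.28816833, -0.58203038,  0.22145672]), 'tool_rot': array([-3.05717345e+00, -7.15508163e-01,  8.02096302e-04]), 'ft_force': array([0.82864445, 0.19510547, 0.73081348]), 'torque': array([ 0.01053882, -0.02625628, -0.0112867 ]), 'grip_width': 0.9973730594107008}
top {'camera_matrix': array([[513.63633086,   0.        , 323.36720852],
       [  0.        , 513.63633086, 236.19279079],
       [  0.        ,   0.        ,   1.        ]]), 'pose': array([[-0.00513813, -0.99948081,  0.03180735,  0.5246561 ],
       [-0.99954848,  0.00607495,  0.02942663, -0.03037733],
       [-0.02960458, -0.03164179, -0.99906074,  1.21592234],
       [ 0.        ,  0.        ,  0.        , 
[... 272 characters left out ...]
-0.62643053,  0.31492726, -0.71302568,  0.82982559],
       [ 0.01269553, -0.91050501, -0.41330309,  0.51266761],
       [ 0.        ,  0.        ,  0.        ,  1.        ]])}
{'camera_matrix': array([[371.64829954,   0.        , 318.61947071],
       [  0.        , 371.64829954, 235.08122111],
       [  0.        ,   0.        ,   1.        ]]), 'mount': array([[-1.99731731e-04, -9.55890247e-01, -2.93724013e-01,
         8.10285017e-02],
       [ 9.99999956e-01, -1.26113801e-04, -2.69575404e-04,
        -2.77345711e-04],
       [ 2.20641848e-04, -2.93724054e-01,  9.55890230e-01,
        -1.61340605e-01],
       [ 0.00000000e+00,  0.00000000e+00,  0.00000000e+00,
         1.00000000e+00]])}
```

View pics/top0.png

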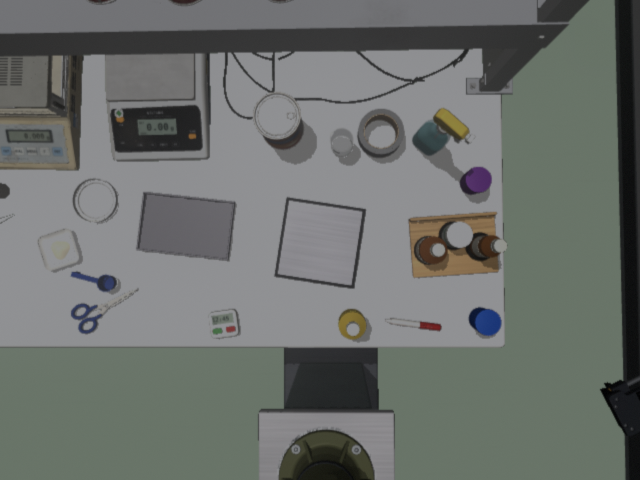

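View pics/scene0.png

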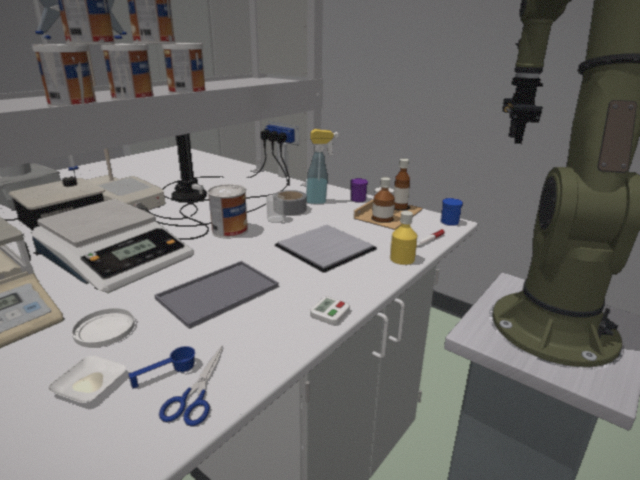

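The top view shows the stand at (453,244), with the stout bottle's cap at (438,250), the slim bottle's cap at (499,246) and the white jar at (457,235). The pan is at (320,243) and the grey tray at (186,226). The look-alikes are the purple jar (476,181), the blue jar (486,321) and the yellow bottle (352,324). I'll confirm this in an enlarged crop.

```bash
cat > h.py <<'E'
import numpy as np,cv2
from bench import eyes,get_state
from scipy.spatial.transform import Rotation as R
def ray(u,v,n="top",z=None,depth=None):
    p=eyes.camera_params(n);K=p["camera_matrix"];T=p["pose"]
    r=np.array([(u-K[0,2])/K[0,0],(v-K[1,2])/K[1,1],1.])
    w=T[:3,:3]@r
    t=depth if depth is not None else (z-T[2,3])/w[2]
    return T[:3,3]+t*w
def cloud(d,n="top"):
    p=eyes.camera_params(n);K=p["camera_matrix"];T=p["pose"]
    v,u=np.mgrid[:480,:640]
    P=np.stack([(u-K[0,2])/K[0,0]*d,(v-K[1,2])/K[1,1]*d,d],-1)
    return P@T[:3,:3].T+T[:3,3]
E
python3 - <<'E'
from h import *
f=np.load("pics/top0.npz");im,d=f["im"],f["d"]
P=cloud(d)
def band(n,u0,v0,u1,v1,z0,z1):
    Q=P[v0:v1,u0:u1].reshape(-1,3);Q=Q[(Q[:,2]>z0)&(Q[:,2]<z1)]
    (c,r)=cv2.minEnclosingCircle(Q[:,:2].astype(np.float32)) if len(Q)else((0,0),0)
    print(n,len(Q),"circ",np.round(c,4),round(r,4),"mean",Q.mean(0).round(4) if len(Q) else 0)
    return Q
band("slimcap",480,230,520,262,.150,.175)
band("stoutcap",420,235,455,268,.122,.145)
band("jar",435,215,478,250,.066,.085)
for n,b in(("pan",(265,190,375,295,.0105,.03)),("tray",(130,185,245,270,.002,.03))):
    Q=band(n,*b); print(cv2.minAreaRect(Q[:,:2].astype(np.float32)))
for n,b in(("rail",(405,205,500,222,.025,.06)),("balance/pan z",(300,220,340,260,-.1,.1)),("bench",(250,290,330,330,-.1,.1)),("shelf",(200,32,400,50,-1,1)),("beaker",(325,125,360,160,.02,.2))):
    Q=band(n,*b);print(Q.min(0),Q.max(0))
a=cv2.resize(im[195:290,395:520],None,fx=6,fy=6,interpolation=cv2.INTER_CUBIC)
cv2.imwrite("pics/crop1.png",a[:,:,::-1])
E
```

```text
slimcap 165 circ [ 0.5368 -0.3589] 0.0142 mean [ 0.5368 -0.3575  0.1619]
stoutcap 145 circ [ 0.5291 -0.239 ] 0.0141 mean [ 0.5288 -0.2382  0.1325]
jar 621 circ [ 0.5446 -0.2897] 0.0484 mean [ 0.5609 -0.2938  0.0762]
pan 5440 circ [0.5463 0.0134] 0.1301 mean [0.5477 0.0135 0.0145]
((0.5480242967605591, 0.013515368103981018), (0.1884792000055313, 0.18811513483524323), 80.81807708740234)
tray 6216 circ [0.5866 0.3322] 0.169 mean [0.5891 0.3331 0.0056]
((0.5876360535621643, 0.3310266137123108), (0.2758372128009796, 0.20112557709217072), 89.69869232177734)
rail 297 circ [ 0.6069 -0.2933] 0.0991 mean [ 0.6065 -0.2942  0.0295]
[ 0.59823427 -0.39204625  0.02513502] [ 0.61588557 -0.19472047  0.03609007]
balance/pan z 1594 circ [0.5552 0.0141] 0.0647 mean [0.5552 0.0141 0.0143]
[ 0.50933559 -0.0318048   0.00535878] [0.6015289  0.06019297 0.02140952]
bench 3185 circ [0.3907 0.0863] 0.1043 mean [0.3906 0.0865 0.0004]
[ 0.3438391  -0.00726031 -0.00743872] [0.43702081 0.18102847 0.0102611 ]
shelf 3581 circ [0.8994 0.0391] 0.1831 mean [0.8993 0.0366 0.3209]
[ 0.89694103 -0.14394528  0.27465138] [0.90181353 0.22211169 0.36670901]
beaker 320 circ [ 0.787  -0.0488] 0.0416 mean [ 0.7828 -0.0413  0.0531]
[ 0.75081911 -0.07947089  0.02018604] [ 0.81566704 -0.01045543  0.07680806]
```

View pics/crop1.png

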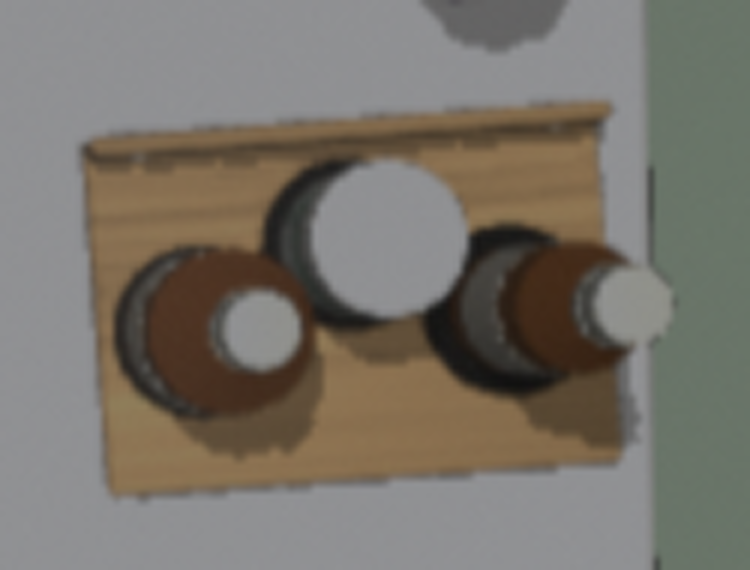

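The crop confirms the white jar at crop (388,239) by the rail, the stout bottle on the +y seat with its cap at (262,330), and the slim bottle on the -y seat with its cap at (630,305). I'll refine the jar, tray and pan positions and turn the wrist to line up with the stand.

```bash
cat >> h.py <<'E'
def need(x,y,z):
    s=get_state();M=R.from_rotvec(s["tool_rot"]).as_matrix()
    d=M.T@(np.array([x,y,z])-s["position"])/.04
    print("t %.2f pos %s heading %.1f tilt %.1f need units %s F %s grip %.3f"%(s["time"],s["position"].round(4),np.degrees(np.arctan2(M[1,0],M[0,0])),np.degrees(np.arccos(-M[2,2])),d.round(2),s["ft_force"].round(1),s["grip_width"]))
E
python3 -m jog '[[[1,0,0,-0.4,1],[1,0,0,-0.4,1],[1,0,0,-0.4,1],[1,0,0,-0.4,1],[1,0,0,0,0.45],[1,0,0,0,0]]]' 25
python3 - <<'E'
from h import *
f=np.load("pics/top0.npz");im,d=f["im"],f["d"]
print("jar",ray(459.7,234.8,z=.076))
print("slimcap",ray(395+630/6,195+305/6,z=.163),"stoutcap",ray(395+262/6,195+330/6,z=.133))
hsv=cv2.cvtColor(im,cv2.COLOR_RGB2HSV)
g=cv2.cvtColor(im,cv2.COLOR_RGB2GRAY)
for n,b,th,z in(("tray",(130,185,245,270),125,.012),("pan",(265,190,375,295),70,.008)):
    s=g[b[1]:b[3],b[0]:b[2]];_,m=cv2.threshold(s,th,255,cv2.THRESH_BINARY_INV)
    c=max(cv2.findContours(m,0,2)[0],key=cv2.contourArea).reshape(-1,2)+np.array(b[:2])
    W=np.array([ray(u,v,z=z)[:2] for u,v in c],np.float32);print(n,cv2.minAreaRect(W))
need(.537,-.358,.26)
E
```

```text
time: 0.85
position: [0.2884, -0.5823, 0.2861]
tool_rot: [-3.139, -0.113, 0.001]
ft_force: [-0.1, -0.1, 0.2]
grip_width: 1.003
jar [ 0.56219234 -0.29745634  0.076     ]
slimcap [ 0.53641838 -0.357974    0.163     ] stoutcap [ 0.52873    -0.23994087  0.133     ]
tray ((0.588880717754364, 0.33023953437805176), (0.22714459896087646, 0.143504798412323), 83.30071258544922)
pan ((0.5485396385192871, 0.013651132583618164), (0.18828274309635162, 0.18798577785491943), 81.0858383178711)
t 0.85 pos [ 0.2884 -0.5823  0.2861] heading 4.1 tilt 0.0 need units [ 6.6  -5.15  0.65] F [-0.1 -0.1  0.2] grip 1.003
```

```bash
python3 -m jog '[[[1,0.7,-0.5,0,0],[1,0.7,-0.5,0,0],[1,0.7,-0.5,0,0],[1,0.7,-0.5,0,0],[1,0.7,-0.5,0,0],[1,0.7,-0.5,0,0],[1,0.7,-0.5,0,0],[1,0.7,-0.6,0.2,0],[1,0.7,-0.6,0.2,0],[1,0.3,-0.45,0.2,0]]]'
python3 -m jog '[[[1,0,0,0.5,0],[1,0,0,0,0],[1,0,0,0,0]]]'
python3 - <<'E'
from h import *
need(.5366,-.3582,.134)
im,d=eyes.get_image("wrist");cv2.imwrite("pics/w1.png",im[:,:,::-1])
E
```

```text
time: 2.1
position: [0.5382, -0.356, 0.2613]
tool_rot: [-3.138, -0.117, 0.001]
ft_force: [0.1, -0.4, -0.4]
grip_width: 1.001
time: 2.48
position: [0.5364, -0.3592, 0.243]
tool_rot: [3.139, 0.11, -0.0]
ft_force: [-0.1, -0.9, -0.3]
grip_width: 0.999
t 2.48 pos [ 0.5364 -0.3592  0.243 ] heading 4.0 tilt 0.0 need units [ 0.01 -0.03  2.73] F [-0.1 -0.9 -0.3] grip 0.999
```

View pics/w1.png

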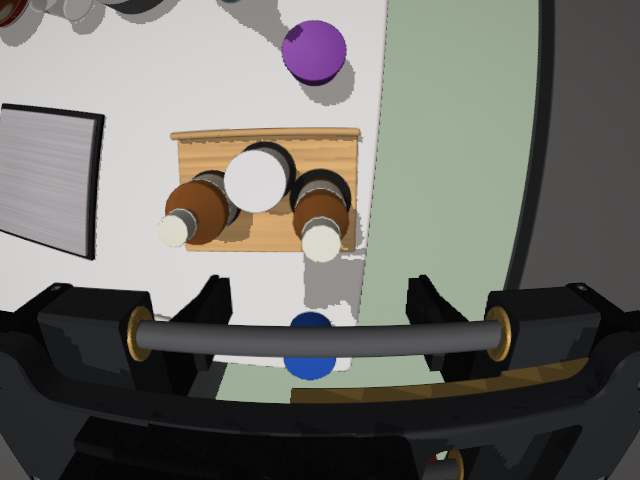

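The slim bottle's cap (321,241) is centred between the fingers (about 231 to 408, middle 320). I'll go down and grip it.

```bash
python3 -m jog '[[[1,0,0,0.6,0],[1,0,0,0.6,0],[1,0,0,0.6,0],[1,0,0,0.5,0],[1,0,-0.02,0.4,0],[1,0,0,0,0],[0,0,0,0,0],[0,0,0,0,0],[0,0,0,0,0],[0,0,0,0,0]]]' 30
python3 -m jog '[[[0,0,0,0,0],[0,0,0,0,0],[0,0,0,-0.1,0],[0,0,0,-0.2,0],[0,0,0,-0.3,0]]]'
```

```text
time: 3.78
position: [0.5371, -0.3575, 0.1349]
tool_rot: [3.139, 0.112, 0.001]
ft_force: [-0.1, 0.6, -0.5]
grip_width: 0.632
time: 4.4
position: [0.5366, -0.3572, 0.1587]
tool_rot: [-3.139, -0.112, 0.002]
ft_force: [1.3, -0.8, -2.8]
grip_width: 0.312
```

```bash
python3 -m jog '[[[0,0,0,-0.4,0],[0,0,0,-0.4,0],[0,0,0,-0.5,0],[0,0,0,-0.5,0],[0,0,0,-0.5,0],[0,0,0,-0.5,0],[0,0,0,-0.4,0],[0,0,-0.2,-0.2,0],[0,0,-0.3,0,0],[0,0,-0.4,0,0]]]'
python3 -m jog '[[[0,0,-0.5,0,0],[0,0,-0.6,0,0],[0,0,-0.7,0,0],[0,0,-0.7,0,0],[0,0,-0.7,0,0],[0,0,-0.7,0,0],[0,0,-0.7,0,0],[0,0,-0.7,0,0],[0,0,-0.7,0,0],[0,0,-0.7,0,0]]]'
python3 -m jog '[[[0,0,-0.7,0,0],[0,0,-0.7,0,0],[0,0.1,-0.7,0,0],[0,0.2,-0.7,0,0],[0,0.2,-0.7,0,0],[0,0.2,-0.7,0,0],[0,0.2,-0.7,0,0],[0,0.2,-0.7,0,0],[0,0,-0.6,0,0],[0,0,-0.5,0,0]]]'
python3 -c "
from h import *
need(.595,.382,.132)"
```

```text
time: 5.65
position: [0.534, -0.32, 0.2936]
tool_rot: [-3.139, -0.113, 0.002]
ft_force: [-0.3, -0.4, -2.8]
grip_width: 0.314
time: 6.9
position: [0.5145, -0.0518, 0.2945]
tool_rot: [3.139, 0.114, 0.0]
ft_force: [-0.7, -0.7, -2.0]
grip_width: 0.314
time: 8.15
position: [0.5385, 0.2186, 0.2945]
tool_rot: [3.139, 0.115, -0.0]
ft_force: [1.2, -0.1, -1.4]
grip_width: 0.312
t 8.15 pos [0.5385 0.2186 0.2945] heading 4.2 tilt 0.0 need units [ 1.71 -3.97  4.06] F [ 1.2 -0.1 -1.4] grip 0.312
```

```bash
python3 -m jog '[[[0,0.2,-0.6,0,0],[0,0.2,-0.6,0,0],[0,0.2,-0.6,0,0],[0,0.3,-0.6,0,0],[0,0.3,-0.5,0.3,0],[0,0.3,-0.4,0.5,0],[0,0.2,-0.3,0.6,0],[0,0,-0.2,0.6,0],[0,0,0,0.6,0],[0,0,0,0.4,0]]]'
python3 -m jog '[[[0,0,0,0.2,0],[0,0,0,0,0],[0,0,0,0,0]]]'
python3 -c "
from h import *
need(.595,.382,.132)"
```

```text
time: 9.4
position: [0.5959, 0.3725, 0.1723]
tool_rot: [3.138, 0.113, -0.003]
ft_force: [-0.4, -0.6, -2.1]
grip_width: 0.316
time: 9.78
position: [0.5975, 0.3731, 0.1677]
tool_rot: [-3.139, -0.112, -0.002]
ft_force: [-0.6, -0.7, -1.3]
grip_width: 0.31
t 9.78 pos [0.5975 0.3731 0.1677] heading 4.1 tilt 0.1 need units [-0.05 -0.23  0.89] F [-0.6 -0.7 -1.3] grip 0.310
```

```bash
python3 -m jog '[[[0,0,-0.2,0.4,0],[0,0,0,0.3,0],[0,0,0,0.12,0],[0,0,0,0.05,0],[0,0,0,0,0],[0,0,0,0,0]]]'
python3 -c "
from h import *
need(.595,.382,.1305)"
```

```text
time: 10.52
position: [0.5969, 0.3807, 0.1327]
tool_rot: [-3.14, -0.112, -0.002]
ft_force: [-0.8, -1.4, 5.1]
grip_width: 0.312
t 10.53 pos [0.5969 0.3807 0.1327] heading 4.1 tilt 0.1 need units [-0.04 -0.04  0.06] F [-0.8 -1.4  5.1] grip 0.312
```

```bash
python3 -m jog '[[[0.7,0,0,-0.02,0],[0.7,0,0,0,0],[0.7,0,0,0,0],[0.7,0,0,0,0],[0.7,0,0,0,0],[0.7,0,0,-0.3,0],[0.7,0,0,-0.6,0],[0.7,0,0,-0.8,0],[0.7,0,0,-0.8,0],[0.7,0,0,-0.4,0]]]'
python3 - <<'E'
from h import *
need(.529,-.239,.24)
im,d=eyes.get_image("scene");np.savez("pics/s2.npz",im=im,d=d)
cv2.imwrite("pics/s2.png",cv2.resize(im[180:340,120:420],None,fx=2.5,fy=2.5)[:,:,::-1])
E
```

```text
time: 11.78
position: [0.597, 0.3815, 0.2517]
tool_rot: [-3.138, -0.112, -0.005]
ft_force: [0.1, 0.2, 0.5]
grip_width: 0.702
t 11.78 pos [0.597  0.3815 0.2517] heading 4.1 tilt 0.2 need units [-2.8  15.35  0.25] F [0.1 0.2 0.5] grip 0.702
```

View pics/s2.png

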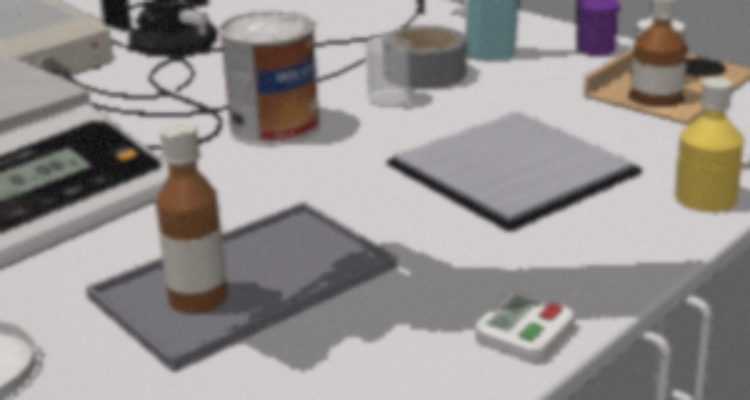

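The slim bottle stands upright on the tray, at crop (192,235). Next is the stout bottle.

```bash
python3 -m jog '[[[1,-0.2,0.6,0,0],[1,-0.2,0.9,0,0],[1,-0.2,0.9,0,0],[1,-0.2,0.9,0,0],[1,-0.2,0.9,0,0],[1,-0.2,0.9,0,0],[1,-0.2,0.9,0,0],[1,-0.2,0.9,0,0],[1,-0.2,0.9,0,0],[1,-0.2,0.9,0,0]]]'
python3 -m jog '[[[1,-0.2,0.9,0,0],[1,-0.2,0.9,0,0],[1,-0.2,0.9,0,0],[1,-0.1,0.9,0,0],[1,-0.1,0.9,0,0],[1,0,0.8,0,0],[1,0,0.7,0,0],[1,0,0.5,0,0],[1,0,0,0,0],[1,0,0,0,0]]]'
python3 -c "
from h import *
need(.529,-.2393,.104)"
```

```text
time: 13.08
position: [0.5407, 0.0266, 0.2477]
tool_rot: [3.139, 0.112, -0.002]
ft_force: [1.2, -0.2, 0.1]
grip_width: 0.996
time: 14.32
position: [0.5284, -0.2321, 0.2484]
tool_rot: [-3.138, -0.115, 0.0]
ft_force: [-1.1, 0.1, 0.9]
grip_width: 1.0
t 14.32 pos [ 0.5284 -0.2321  0.2484] heading 4.2 tilt 0.1 need units [0.   0.19 3.61] F [-1.1  0.1  0.9] grip 1.000
```

```bash
python3 -m jog '[[[1,0,0.19,0.5,0],[1,0,0,0.6,0],[1,0,0,0.6,0],[1,0,0,0.6,0],[1,0,0,0.6,0],[1,0,0,0.4,0],[1,0,0,0.3,0],[1,0,0,0,0],[0,0,0,0,0],[0,0,0,0,0]]]' 30
python3 -m jog '[[[0,0,0,0,0],[0,0,0,0,0],[0,0,0,0,0],[0,0,0,0,0],[0,0,0,-0.1,0],[0,0,0,-0.2,0],[0,0,0,-0.3,0],[0,0,0,-0.4,0],[0,0,0,-0.4,0],[0,0,0,-0.4,0]]]'
python3 -c "
from h import *
need(.58,.278,.104)"
```

```text
time: 15.58
position: [0.5293, -0.2416, 0.1055]
tool_rot: [3.139, 0.112, 0.002]
ft_force: [-0.4, 0.9, 0.4]
grip_width: 0.856
time: 16.82
position: [0.5289, -0.2414, 0.1781]
tool_rot: [3.139, 0.112, 0.001]
ft_force: [-0.5, -0.3, -3.1]
grip_width: 0.314
t 16.82 pos [ 0.5289 -0.2414  0.1781] heading 4.1 tilt 0.1 need units [  2.2  -12.86   1.85] F [-0.5 -0.3 -3.1] grip 0.314
```

```bash
python3 -m jog '[[[0,0,-0.2,0,0],[0,0,-0.4,0,0],[0,0.1,-0.6,0,0],[0,0.1,-0.7,0,0],[0,0.2,-0.7,0,0],[0,0.2,-0.7,0,0],[0,0.2,-0.7,0,0],[0,0.2,-0.7,0,0],[0,0.2,-0.7,0,0],[0,0.2,-0.7,0,0]]]'
python3 -m jog '[[[0,0.2,-0.7,0,0],[0,0.2,-0.7,0,0],[0,0.2,-0.7,0,0],[0,0.2,-0.7,0,0],[0,0,-0.7,0,0],[0,0,-0.7,0,0],[0,0,-0.6,0,0],[0,0,-0.5,0,0],[0,0,-0.4,0,0],[0,0,-0.3,0,0]]]'
python3 -m jog '[[[0,0,-0.1,0,0],[0,0,0,0,0]]]'
python3 -c "
from h import *
need(.582,.278,.104)"
```

```text
time: 18.08
position: [0.566, 0.0085, 0.1756]
tool_rot: [-3.139, -0.115, 0.003]
ft_force: [0.7, -0.4, -2.4]
grip_width: 0.313
time: 19.32
position: [0.5815, 0.2486, 0.1763]
tool_rot: [3.139, 0.113, -0.001]
ft_force: [-0.2, -0.1, -3.7]
grip_width: 0.317
time: 19.58
position: [0.5817, 0.2514, 0.1764]
tool_rot: [3.139, 0.112, -0.0]
ft_force: [-0.0, -0.4, -2.8]
grip_width: 0.317
t 19.57 pos [0.5817 0.2514 0.1764] heading 4.1 tilt 0.0 need units [ 0.05 -0.66  1.81] F [-0.  -0.4 -2.8] grip 0.317
```

```bash
python3 -m jog '[[[0,0.05,-0.3,0.2,0],[0,0,-0.3,0.4,0],[0,0,-0.05,0.4,0],[0,0,0,0.4,0],[0,0,0,0.25,0],[0,0,0,0.1,0],[0,0,0,0.05,0],[0,0,0,0.05,0],[0,0,0,0,0]]]'
python3 -c "
from h import *
need(.582,.278,.1015)"
```

```text
time: 20.7
position: [0.5822, 0.2779, 0.1031]
tool_rot: [-3.139, -0.112, -0.002]
ft_force: [-0.3, 0.3, -2.0]
grip_width: 0.313
t 20.70 pos [0.5822 0.2779 0.1031] heading 4.1 tilt 0.1 need units [-0.   -0.    0.04] F [-0.3  0.3 -2. ] grip 0.313
```

```bash
python3 -m jog '[[[0,0,0,0.04,0],[0,0,0,0.02,0],[0,0,0,0,0]]]'
python3 -c "
from h import *
need(.582,.278,.1015)"
```

```text
time: 21.08
position: [0.5828, 0.2781, 0.1029]
tool_rot: [-3.139, -0.112, -0.005]
ft_force: [-1.5, -1.9, 9.0]
grip_width: 0.311
t 21.07 pos [0.5828 0.2781 0.1029] heading 4.1 tilt 0.2 need units [-0.02  0.    0.04] F [-1.5 -1.9  9. ] grip 0.311
```

```bash
python3 -m jog '[[[0.7,0,0,-0.05,0],[0.7,0,0,0,0],[0.7,0,0,0,0],[0.7,0,0,0,0],[0.7,0,0,-0.3,0],[0.7,0,0,-0.6,0],[0.7,0,0,-0.8,0],[0.7,0,0,-0.8,0],[0.7,0,0,-0.4,0],[1,0,0.4,0,0]]]'
python3 -m jog '[[[1,-0.1,0.7,0,0],[1,-0.1,0.9,0,0],[1,-0.1,0.9,0,0],[1,-0.1,0.9,0,0],[1,-0.1,0.9,0,0],[1,-0.1,0.9,0,0],[1,-0.1,0.9,0,0],[1,-0.1,0.9,0,0],[1,-0.1,0.9,0,0],[1,-0.1,0.9,0,0]]]'
python3 -m jog '[[[1,-0.1,0.9,0,0],[1,0,0.9,0,0],[1,0,0.9,0,0],[1,0,0.9,0,0],[1,0,0.7,0,0],[1,0,0.5,0,0],[1,0,0.2,0,0],[1,0,0,0,0],[1,0,0,0,0]]]'
python3 - <<'E'
from h import *
need(.5625,-.297,.052)
im,d=eyes.get_image("wrist");cv2.imwrite("pics/w2.png",im[:,:,::-1])
E
```

```text
time: 22.32
position: [0.5828, 0.2634, 0.2194]
tool_rot: [-3.138, -0.117, -0.003]
ft_force: [-0.4, -0.2, -0.9]
grip_width: 0.755
time: 23.58
position: [0.5665, -0.0948, 0.2164]
tool_rot: [3.14, 0.11, -0.005]
ft_force: [0.2, -0.8, 0.7]
grip_width: 1.003
time: 24.7
position: [0.5788, -0.2902, 0.2182]
tool_rot: [-3.139, -0.115, -0.0]
ft_force: [0.0, -0.4, 0.6]
grip_width: 1.0
t 24.70 pos [ 0.5788 -0.2902  0.2182] heading 4.2 tilt 0.0 need units [-0.42  0.14  4.16] F [ 0.  -0.4  0.6] grip 1.000
```

View pics/w2.png

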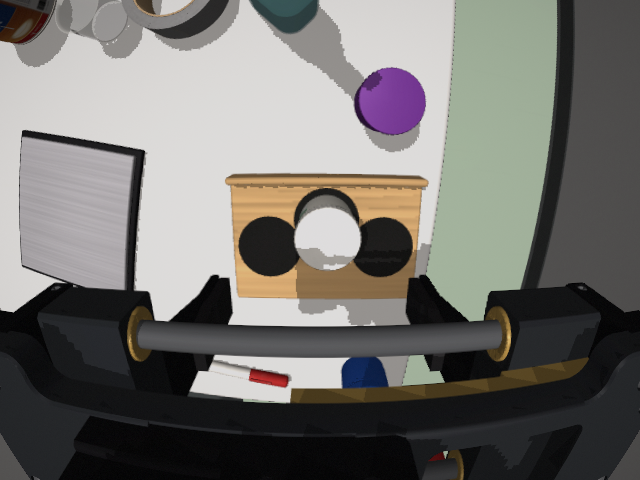

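The jar stands on its seat with its lid at (328,238), and both bottle pads are free at (269,246) and (383,247). I'll convert these to world positions.

```bash
cat >> h.py <<'E'
def wray(u,v,z,s):
    p=eyes.camera_params("wrist");K=p["camera_matrix"];T=p["mount"]
    a=(u-K[0,2])/K[0,0];b=(v-K[1,2])/K[1,1];th=np.hypot(a,b)
    r=np.array([np.sin(th)*a/th,np.sin(th)*b/th,np.cos(th)])
    M=R.from_rotvec(s["tool_rot"]).as_matrix()
    o=M@T[:3,3]+s["position"];w=M@T[:3,:3]@r
    return o+(z-o[2])/w[2]*w
E
python3 - <<'E'
from h import *
s=get_state()
im=cv2.imread("pics/w2.png");g=cv2.cvtColor(im,cv2.COLOR_BGR2GRAY)
for n,u,v,z in(("padL",269,246,.008),("padR",383,247,.008),("jar",328,238,.076)):print(n,wray(u,v,z,s).round(4))
for u0,u1 in((232,300),(360,418)):
    m=(g[205:285,u0:u1]<45).astype(np.uint8);c=max(cv2.findContours(m,0,1)[0],key=cv2.contourArea).reshape(-1,2)+[u0,205]
    W=np.array([wray(u,v,.008,s)[:2] for u,v in c],np.float32);print(cv2.minEnclosingCircle(W))
need(.5625,-.297,.052)
E
```

```text
padL [ 0.5296 -0.2406  0.008 ]
padR [ 0.5374 -0.3618  0.008 ]
jar [ 0.5644 -0.299   0.076 ]
((0.5287234783172607, -0.24087879061698914), 0.03345849737524986)
((0.5363836288452148, -0.36031168699264526), 0.033526115119457245)
t 24.75 pos [ 0.5788 -0.2903  0.2184] heading 4.2 tilt 0.0 need units [-0.42  0.14  4.16] F [-0.2  0.9  0.4] grip 0.996
```

```bash
python3 -m jog '[[[1,-0.4,0.17,0.4,0],[1,0,0,0.6,0],[1,0,0,0.6,0],[1,0,0,0.6,0],[1,0,0,0.6,0],[1,0,0,0.5,0],[1,0,0,0.4,0],[1,0,0,0.3,0],[1,0,0,0.15,0],[1,0,0,0,0]]]' 20
python3 -m jog '[[[0,0,0,0,0],[0,0,0,0,0],[0,0,0,0,0],[0,0,0,0,0],[0,0,0,0,0]]]'
python3 -c "
from h import *
need(.5485,.0136,.0525)"
```

```text
time: 26.0
position: [0.5629, -0.2998, 0.052]
tool_rot: [-3.14, -0.112, 0.0]
ft_force: [-1.5, -1.6, -0.4]
grip_width: 0.998
time: 26.62
position: [0.5631, -0.2998, 0.0525]
tool_rot: [3.139, 0.112, 0.001]
ft_force: [-1.0, 0.1, 2.0]
grip_width: 0.672
t 26.62 pos [ 0.5631 -0.2998  0.0525] heading 4.1 tilt 0.0 need units [ 0.2  -7.84 -0.  ] F [-1.   0.1  2. ] grip 0.672
```

```bash
python3 -m jog '[[[0,0,0,-0.2,0],[0,0,0,-0.4,0],[0,0,0,-0.5,0],[0,0,0,-0.4,0],[0,0,-0.2,-0.2,0],[0,0,-0.4,0,0],[0,0.05,-0.6,0,0],[0,0.05,-0.7,0,0],[0,0.05,-0.7,0,0],[0,0.05,-0.7,0,0]]]'
python3 -m jog '[[[0,0,-0.7,0,0],[0,0,-0.7,0,0],[0,0,-0.7,0,0],[0,0,-0.7,0,0],[0,0,-0.6,0,0],[0,0,-0.5,0,0],[0,0,-0.4,0,0],[0,0,-0.2,0,0],[0,0,0,0,0]]]'
python3 -c "
from h import *
need(.5485,.0136,.0585)"
```

```text
time: 27.88
position: [0.5607, -0.1641, 0.1193]
tool_rot: [-3.138, -0.116, 0.002]
ft_force: [-0.0, 0.3, -0.5]
grip_width: 0.668
time: 29.0
position: [0.5486, 0.0123, 0.1201]
tool_rot: [3.139, 0.113, -0.0]
ft_force: [0.3, -0.7, -1.0]
grip_width: 0.671
t 29.00 pos [0.5486 0.0123 0.1201] heading 4.1 tilt 0.0 need units [-0.   -0.03  1.54] F [ 0.3 -0.7 -1. ] grip 0.671
```

```bash
python3 -m jog '[[[0,0,-0.03,0.3,0],[0,0,0,0.4,0],[0,0,0,0.4,0],[0,0,0,0.25,0],[0,0,0,0.1,0],[0,0,0,0.05,0],[0,0,0,0,0],[0,0,0,0,0]]]'
python3 -c "
from h import *
need(.5485,.0136,.0585)"
```

```text
time: 30.0
position: [0.5489, 0.0132, 0.0606]
tool_rot: [3.139, 0.112, 0.001]
ft_force: [0.5, -0.1, -0.7]
grip_width: 0.668
t 30.00 pos [0.5489 0.0132 0.0606] heading 4.1 tilt 0.1 need units [-0.01 -0.01  0.05] F [ 0.5 -0.1 -0.7] grip 0.668
```

```bash
python3 -m jog '[[[0,0,0,0.03,0],[0,0,0,0.02,0],[0,0,0,0,0],[0,0,0,0,0]]]'
python3 -c "
from h import *
need(.5485,.0136,.0585)"
```

```text
time: 30.5
position: [0.5488, 0.0131, 0.0584]
tool_rot: [3.139, 0.112, 0.001]
ft_force: [-0.0, -0.5, 0.7]
grip_width: 0.671
t 30.50 pos [0.5488 0.0131 0.0584] heading 4.1 tilt 0.0 need units [-0.01 -0.01 -0.  ] F [-0.  -0.5  0.7] grip 0.671
```

```bash
python3 -m jog '[[[0,0,0,0.02,0],[0,0,0,0.02,0],[0,0,0,0,0]]]'
python3 -c "
from h import *
need(.5485,.0136,.0585)"
```

```text
time: 30.88
position: [0.5493, 0.0133, 0.0583]
tool_rot: [3.139, 0.112, 0.002]
ft_force: [-3.0, -0.2, 10.2]
grip_width: 0.668
t 30.88 pos [0.5493 0.0133 0.0583] heading 4.1 tilt 0.1 need units [-0.02 -0.01 -0.  ] F [-3.  -0.2 10.2] grip 0.668
```

```bash
python3 -m jog '[[[0,0,0,-0.03,0],[1,0,0,0,0],[1,0,0,0,0],[1,0,0,0,0],[1,0,0,0,0],[1,0,0,-0.3,0],[1,0,0,-0.7,0],[1,0,0,-0.9,0],[1,0,0,-0.9,0],[1,0,0,-0.9,0]]]'
python3 -m jog '[[[1,0,0,-0.5,0],[1,0,-0.5,0,0],[1,0.1,-0.9,0,0],[1,0.1,-0.9,0,0],[1,0.1,-0.9,0,0],[1,0.1,-0.9,0,0],[1,0.1,-0.9,0,0],[1,0.1,-0.8,0,0],[1,0,-0.5,0,0],[1,0,0,0,0]]]'
python3 - <<'E'
from h import *
im,d=eyes.get_image("top");np.savez("pics/top3.npz",im=im,d=d)
cv2.imwrite("pics/top3.png",cv2.resize(im[170:300,120:400],None,fx=2.8,fy=2.8)[:,:,::-1])
s=get_state();im,d=eyes.get_image("wrist");cv2.imwrite("pics/w3.png",im[:,:,::-1])
need(.582,.278,.103)
E
```

```text
time: 32.12
position: [0.5486, 0.0133, 0.2079]
tool_rot: [3.139, 0.113, 0.002]
ft_force: [0.2, 0.6, -1.8]
grip_width: 0.996
time: 33.38
position: [0.5537, 0.2684, 0.2265]
tool_rot: [-3.138, -0.118, -0.0]
ft_force: [0.4, 0.3, 0.9]
grip_width: 1.002
t 33.48 pos [0.5548 0.2653 0.2261] heading 4.1 tilt 0.1 need units [ 0.7  -0.27  3.08] F [-0.2 -0.5  0.3] grip 1.001
```

View pics/w3.png

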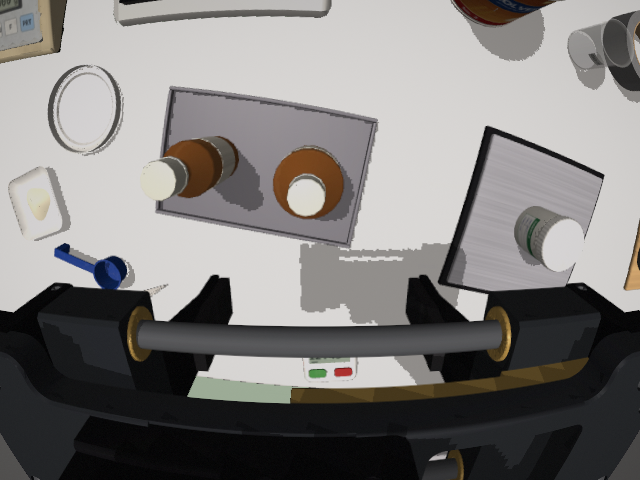

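View pics/top3.png

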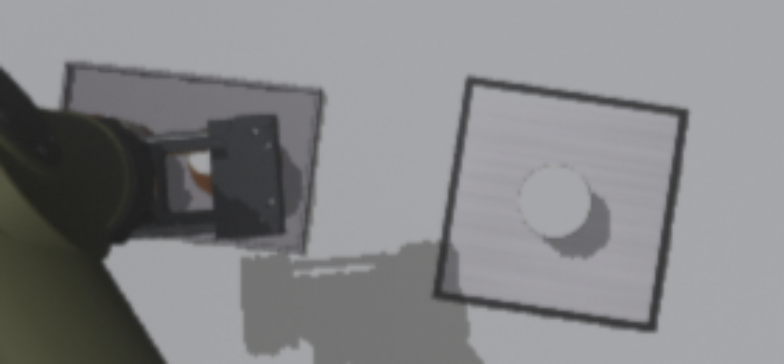

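Both bottles stand on the tray, with caps at wrist pixels (164,180) and (306,195). The jar is on the pan, at crop (555,202) against a pan centre of about (561,204).

Run:
```python
from h import *
print("jar",ray(120+555/2.8,170+202/2.8,z=.082),"pan",ray(120+561/2.8,170+204/2.8,z=.010))
s=get_state();print("stout",wray(306,195,.129,s),"slim",wray(164,180,.159,s))
need(.582,.278,.1035)
```

```text
jar [0.54767286 0.01447964 0.082     ] pan [0.54742706 0.01229781 0.01      ]
stout [0.58523971 0.27669321 0.129     ] slim [0.59604354 0.37025572 0.159     ]
t 33.48 pos [0.5548 0.2653 0.2261] heading 4.1 tilt 0.1 need units [ 0.7  -0.27  3.07] F [-0.2 -0.5  0.3] grip 1.001
```

```bash
python3 -m jog '[[[0.75,0.35,-0.15,0,0],[0.75,0.37,-0.13,0.3,0],[0.75,0,0,0.6,0],[0.75,0,0,0.6,0],[0.75,0,0,0.6,0],[0.75,0,0,0.5,0],[0.75,0,0,0.3,0],[0.75,0,0,0.13,0],[0.75,0,0,0,0]]]' 30
python3 -c "
from h import *
need(.582,.278,.103)"
python3 -m jog '[[[0,0,0,0,0],[0,0,0,0,0],[0,0,0,0,0],[0,0,0,0,0],[0,0,0,-0.1,0],[0,0,0,-0.2,0],[0,0,0,-0.3,0],[0,0,0,-0.4,0],[0,0,0,-0.4,0],[0,0,0,-0.4,0]]]'
python3 -c "
from h import *
need(.529,-.24,.1055)"
```

```text
time: 34.6
position: [0.5826, 0.2795, 0.1047]
tool_rot: [-3.14, -0.112, -0.0]
ft_force: [-0.1, -0.1, 0.1]
grip_width: 0.75
t 34.60 pos [0.5826 0.2795 0.1047] heading 4.1 tilt 0.0 need units [-0.02  0.04  0.04] F [-0.1 -0.1  0.1] grip 0.750
time: 35.85
position: [0.5826, 0.2796, 0.1781]
tool_rot: [-3.139, -0.112, -0.001]
ft_force: [-0.3, 0.5, -3.9]
grip_width: 0.314
t 35.85 pos [0.5826 0.2796 0.1781] heading 4.1 tilt 0.0 need units [-2.27 12.86  1.81] F [-0.3  0.5 -3.9] grip 0.314
```

The jar on the pan reaches z 0.082, so I'll raise the stout bottle before crossing over it.

```bash
python3 -m jog '[[[0,0,0,-0.5,0],[0,0,0,-0.5,0],[0,0,0.2,-0.4,0],[0,0,0.4,-0.2,0],[0,-0.1,0.6,0,0],[0,-0.1,0.7,0,0],[0,-0.1,0.7,0,0],[0,-0.1,0.7,0,0],[0,-0.1,0.7,0,0],[0,-0.1,0.7,0,0]]]'
python3 -m jog '[[[0,-0.2,0.7,0,0],[0,-0.2,0.7,0,0],[0,-0.2,0.7,0,0],[0,-0.2,0.7,0,0],[0,-0.2,0.7,0,0],[0,-0.2,0.7,0,0],[0,-0.2,0.7,0,0],[0,-0.2,0.7,0,0],[0,-0.1,0.7,0,0],[0,0,0.6,0,0]]]'
python3 -m jog '[[[0,0,0.4,0,0],[0,0,0.3,0,0],[0,0,0.1,0,0],[0,0,0,0,0],[0,0,0,0,0]]]'
python3 -c "
from h import *
need(.529,-.24,.1085)"
```

```text
time: 37.1
position: [0.5714, 0.0875, 0.2402]
tool_rot: [3.139, 0.11, -0.001]
ft_force: [0.9, -1.6, -2.5]
grip_width: 0.311
time: 38.35
position: [0.5226, -0.1924, 0.2405]
tool_rot: [3.139, 0.109, -0.001]
ft_force: [0.5, 0.3, -2.8]
grip_width: 0.31
time: 38.98
position: [0.5263, -0.2207, 0.2406]
tool_rot: [-3.139, -0.115, -0.0]
ft_force: [-0.2, -0.4, -2.7]
grip_width: 0.314
t 38.98 pos [ 0.5263 -0.2207  0.2406] heading 4.2 tilt 0.0 need units [0.03 0.49 3.3 ] F [-0.2 -0.4 -2.7] grip 0.314
```

```bash
python3 -m jog '[[[0,0.03,0.25,0.3,0],[0,0,0.24,0.5,0],[0,0,0,0.6,0],[0,0,0,0.6,0],[0,0,0,0.5,0],[0,0,0,0.4,0],[0,0,0,0.2,0],[0,0,0,0.1,0],[0,0,0,0,0],[0,0,0,0,0]]]'
python3 -c "
from h import *
need(.529,-.24,.1087)"
```

```text
time: 40.22
position: [0.5292, -0.2415, 0.1133]
tool_rot: [3.139, 0.112, 0.002]
ft_force: [-0.4, -0.8, -2.5]
grip_width: 0.312
t 40.23 pos [ 0.5292 -0.2415  0.1133] heading 4.1 tilt 0.1 need units [-0.   -0.04  0.12] F [-0.4 -0.8 -2.5] grip 0.312
```

```bash
python3 -m jog '[[[0,0,-0.04,0.06,0],[0,0,0,0.04,0],[0,0,0,0.02,0],[0,0,0,0,0],[0,0,0,0,0]]]'
python3 -c "
from h import *
need(.529,-.24,.1087)"
```

```text
time: 40.85
position: [0.5295, -0.2399, 0.1097]
tool_rot: [3.138, 0.112, 0.003]
ft_force: [-1.1, 0.8, 5.5]
grip_width: 0.317
t 40.85 pos [ 0.5295 -0.2399  0.1097] heading 4.1 tilt 0.1 need units [-0.01  0.    0.03] F [-1.1  0.8  5.5] grip 0.317
```

Contact. I'll release the bottle, lift and go back for the slim one.

```bash
python3 -m jog '[[[0.7,0,0,-0.03,0],[0.7,0,0,0,0],[0.7,0,0,0,0],[0.7,0,0,0,0],[0.7,0,0,-0.3,0],[0.7,0,0,-0.6,0],[0.7,0,0,-0.8,0],[0.7,0,0,-0.8,0],[0.7,0,0,-0.8,0],[0.7,0,-0.4,-0.3,0]]]'
python3 -m jog '[[[0.8,0.1,-0.8,0,0],[0.8,0.1,-0.9,0,0],[0.8,0.1,-0.9,0,0],[0.8,0.1,-0.9,0,0],[0.8,0.1,-0.9,0,0],[0.8,0.1,-0.9,0,0],[0.8,0.1,-0.9,0,0],[0.8,0.1,-0.9,0,0],[0.8,0.2,-0.9,0,0],[0.8,0.2,-0.9,0,0]]]'
python3 -m jog '[[[0.8,0.2,-0.9,0,0],[0.8,0.2,-0.9,0,0],[0.8,0.2,-0.9,0,0],[0.8,0.2,-0.9,0,0],[0.8,0.2,-0.9,0,0],[0.8,0.2,-0.8,0,0],[0.8,0.2,-0.6,0,0],[0.8,0,-0.3,0,0],[0.8,0,0,0,0],[0.8,0,0,0,0]]]'
python3 -c "
from h import *
need(.597,.381,.133)"
```

```text
time: 42.1
position: [0.5281, -0.2248, 0.2557]
tool_rot: [3.137, 0.108, 0.005]
ft_force: [-0.7, -0.2, -0.6]
grip_width: 0.701
time: 43.35
position: [0.5487, 0.137, 0.2525]
tool_rot: [3.139, 0.114, -0.002]
ft_force: [-0.1, -0.5, 0.6]
grip_width: 0.803
time: 44.6
position: [0.5881, 0.385, 0.253]
tool_rot: [3.138, 0.111, 0.0]
ft_force: [0.9, -0.6, -0.5]
grip_width: 0.797
t 44.60 pos [0.5881 0.385  0.253 ] heading 4.0 tilt 0.1 need units [0.21 0.11 3.  ] F [ 0.9 -0.6 -0.5] grip 0.797
```

```bash
python3 -m jog '[[[0.8,0.2,0.1,0.3,0],[0.8,0,0,0.5,0],[0.8,0,0,0.6,0],[0.8,0,0,0.6,0],[0.8,0,0,0.5,0],[0.8,0,0,0.3,0],[0.8,0,0,0.15,0],[0.8,0,0,0,0],[0.8,0,0,0,0]]]' 30
python3 -c "
from h import *
need(.597,.381,.133)"
python3 -m jog '[[[0,0,0,0,0],[0,0,0,0,0],[0,0,0,0,0],[0,0,0,0,0],[0,0,0,0,0],[0,0,0,-0.1,0],[0,0,0,-0.3,0],[0,0,0,-0.5,0],[0,0,0,-0.5,0],[0,0,0,-0.5,0]]]'
python3 -m jog '[[[0,0,0,-0.5,0],[0,0,0,-0.5,0],[0,0,0,-0.5,0],[0,0,0,-0.4,0],[0,0,0,-0.2,0],[0,0,0.2,0,0],[0,0,0.4,0,0],[0,0,0.5,0,0],[0,-0.1,0.6,0,0],[0,-0.1,0.7,0,0]]]'
python3 -c "
from h import *
need(.5366,-.3593,.137)"
```

```text
time: 45.72
position: [0.5967, 0.3832, 0.1359]
tool_rot: [-3.139, -0.112, -0.002]
ft_force: [-0.6, -1.3, -0.2]
grip_width: 0.798
t 45.73 pos [0.5967 0.3832 0.1359] heading 4.1 tilt 0.1 need units [0.   0.06 0.07] F [-0.6 -1.3 -0.2] grip 0.798
time: 46.98
position: [0.5965, 0.383, 0.2132]
tool_rot: [-3.139, -0.112, -0.002]
ft_force: [-0.5, -0.7, -2.3]
grip_width: 0.316
time: 48.22
position: [0.5952, 0.2839, 0.2944]
tool_rot: [3.139, 0.11, -0.001]
ft_force: [0.2, -0.7, -1.2]
grip_width: 0.31
t 48.23 pos [0.5952 0.2839 0.2944] heading 4.0 tilt 0.1 need units [-2.59 15.93  3.95] F [ 0.2 -0.7 -1.2] grip 0.310
```

```bash
python3 -m jog '[[[0,-0.1,0.7,0,0],[0,-0.1,0.7,0,0],[0,-0.1,0.7,0,0],[0,-0.1,0.7,0,0],[0,-0.1,0.7,0,0],[0,-0.1,0.7,0,0],[0,-0.1,0.7,0,0],[0,-0.1,0.7,0,0],[0,-0.1,0.7,0,0],[0,-0.1,0.7,0,0]]]'
python3 -m jog '[[[0,-0.1,0.7,0,0],[0,-0.1,0.7,0,0],[0,-0.1,0.7,0,0],[0,-0.1,0.7,0,0],[0,-0.1,0.7,0,0],[0,-0.1,0.7,0,0],[0,-0.1,0.7,0,0],[0,-0.1,0.7,0,0],[0,-0.1,0.7,0,0],[0,-0.1,0.7,0,0]]]'
python3 -m jog '[[[0,-0.1,0.5,0,0],[0,-0.1,0.4,0,0],[0,-0.1,0.2,0,0],[0,0,0,0,0],[0,0,0,0,0]]]'
python3 -c "
from h import *
need(.5366,-.3595,.140)"
```

```text
time: 49.48
position: [0.5743, 0.0015, 0.2947]
tool_rot: [3.139, 0.109, -0.001]
ft_force: [0.2, -0.1, -1.6]
grip_width: 0.313
time: 50.72
position: [0.5537, -0.2802, 0.2947]
tool_rot: [3.139, 0.109, -0.001]
ft_force: [-0.0, -0.4, -1.6]
grip_width: 0.319
time: 51.35
position: [0.547, -0.3213, 0.2951]
tool_rot: [-3.139, -0.115, -0.001]
ft_force: [0.6, 0.2, -2.8]
grip_width: 0.315
t 51.35 pos [ 0.547  -0.3213  0.2951] heading 4.2 tilt 0.0 need units [-0.33  0.94  3.88] F [ 0.6  0.2 -2.8] grip 0.315
```

```bash
python3 -m jog '[[[0,-0.1,0.3,0,0],[0,-0.13,0.4,0,0],[0,-0.1,0.24,0.3,0],[0,0,0,0.5,0],[0,0,0,0.6,0],[0,0,0,0.6,0],[0,0,0,0.6,0],[0,0,0,0.5,0],[0,0,0,0.3,0],[0,0,0,0.2,0]]]'
python3 -m jog '[[[0,0,0,0.1,0],[0,0,0,0,0],[0,0,0,0,0]]]'
python3 -c "
from h import *
need(.5366,-.3595,.140)"
```

```text
time: 52.6
position: [0.536, -0.3612, 0.1503]
tool_rot: [-3.139, -0.112, 0.0]
ft_force: [0.7, 0.4, -1.4]
grip_width: 0.315
time: 52.98
position: [0.5365, -0.3613, 0.1477]
tool_rot: [3.139, 0.112, 0.002]
ft_force: [0.1, 0.7, -2.2]
grip_width: 0.313
t 52.98 pos [ 0.5365 -0.3613  0.1477] heading 4.1 tilt 0.1 need units [ 0.01 -0.04  0.19] F [ 0.1  0.7 -2.2] grip 0.313
```

```bash
python3 -m jog '[[[0,0,-0.04,0.08,0],[0,0,0,0.05,0],[0,0,0,0.03,0],[0,0,0,0.02,0],[0,0,0,0,0],[0,0,0,0,0]]]'
python3 -c "
from h import *
need(.5366,-.3595,.140)"
```

```text
time: 53.72
position: [0.536, -0.3595, 0.1398]
tool_rot: [3.139, 0.112, 0.0]
ft_force: [-0.4, -0.9, -2.1]
grip_width: 0.313
t 53.73 pos [ 0.536  -0.3595  0.1398] heading 4.1 tilt 0.0 need units [ 0.02  0.   -0.  ] F [-0.4 -0.9 -2.1] grip 0.313
```

```bash
python3 -m jog '[[[0,0,0,0.03,0],[0,0,0,0.02,0],[0,0,0,0,0]]]'
python3 -c "
from h import *
need(.5366,-.3595,.140)"
```

```text
time: 54.1
position: [0.5364, -0.3597, 0.1387]
tool_rot: [3.139, 0.112, 0.002]
ft_force: [0.5, -0.1, 3.0]
grip_width: 0.313
t 54.10 pos [ 0.5364 -0.3597  0.1387] heading 4.1 tilt 0.1 need units [ 0.01 -0.01 -0.03] F [ 0.5 -0.1  3. ] grip 0.313
```

Contact. I'll release it, lift, back the arm away to the right and front of the stand, and look.

```bash
python3 -m jog '[[[0.7,0,0,-0.01,0],[0.7,0,0,0,0],[0.7,0,0,0,0],[0.7,0,0,0,0],[0.7,0,0,-0.3,0],[0.7,0,0,-0.6,0],[0.7,0,0,-0.8,0],[0.7,0,0,-0.8,0],[0.7,0,0,-0.8,0],[0.7,0,0,-0.3,0]]]'
python3 -m jog '[[[0.7,-0.6,0.5,0,0],[0.7,-0.7,0.6,0,0],[0.7,-0.7,0.6,0,0],[0.7,-0.7,0.6,0,0],[0.7,-0.7,0.6,0,0],[0.7,-0.7,0.6,0,0],[0.7,-0.5,0.4,0,0],[0.7,0,0,0,0],[0.7,0,0,0,0]]]'
python3 - <<'E'
from h import *
im,d=eyes.get_image("top");np.savez("pics/top4.npz",im=im,d=d)
P=cloud(d)
for n,(u0,v0,u1,v1,z0,z1) in dict(slimcap=(480,230,520,262,.150,.175),stoutcap=(420,235,455,268,.122,.145),jar=(295,220,345,265,.07,.1)).items():
    Q=P[v0:v1,u0:u1].reshape(-1,3);Q=Q[(Q[:,2]>z0)&(Q[:,2]<z1)];print(n,len(Q),cv2.minEnclosingCircle(Q[:,:2].astype(np.float32)),Q[:,2].mean())
cv2.imwrite("pics/top4.png",cv2.resize(im[170:350,190:520],None,fx=2.4,fy=2.4)[:,:,::-1])
im,d=eyes.get_image("scene");cv2.imwrite("pics/s4.png",im[:,:,::-1])
need(.5,-.3,.2)
E
```

```text
time: 55.35
position: [0.5369, -0.3598, 0.2854]
tool_rot: [3.137, 0.112, 0.006]
ft_force: [0.4, -0.0, -0.7]
grip_width: 0.7
time: 56.48
position: [0.365, -0.5268, 0.2818]
tool_rot: [-3.138, -0.115, -0.001]
ft_force: [1.4, 0.6, 0.9]
grip_width: 0.699
slimcap 168 ((0.5347118377685547, -0.3614429235458374), 0.01408021617680788) 0.1617627661199506
stoutcap 147 ((0.5299825668334961, -0.23810440301895142), 0.013967958278954029) 0.13257654701111024
jar 539 ((0.5489187836647034, 0.015335744246840477), 0.029124360531568527) 0.08210615089920194
t 56.58 pos [ 0.3654 -0.5266  0.2821] heading 4.3 tilt 0.1 need units [ 3.78 -5.4   2.06] F [-0.4 -1.2  0.4] grip 0.697
```

View pics/top4.png

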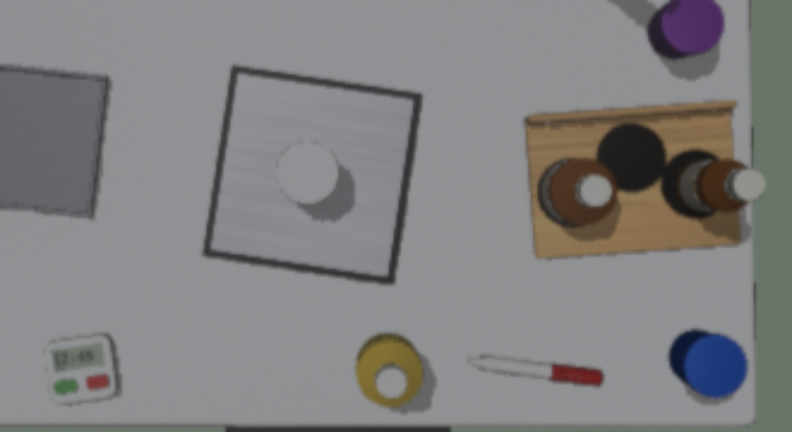

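View pics/s4.png

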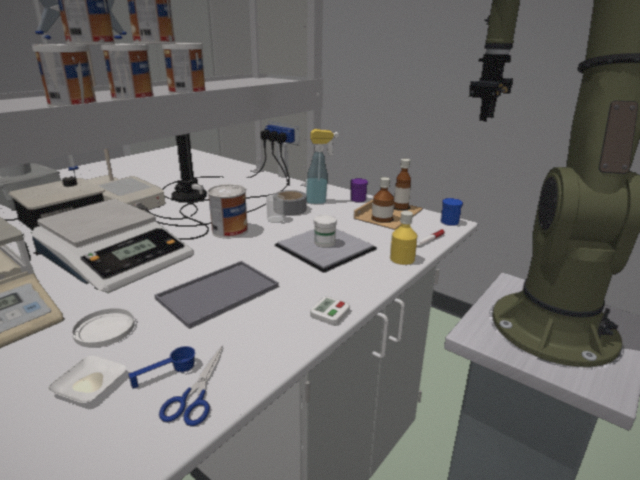

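Everything is in place. The jar is at (325,231) on the pan, both bottles are upright on their own seats at (383,205) and (403,190), and the bystanders haven't moved. The arm is clear, so I'll hand the job in.

```bash
python3 -c "
from bench import job
print(job.close_job())"
```

```text
the job is handed in; nothing more can be done
None
```

The job is done and handed in at about 57 s of the 125 s allowed. I stood both bottles on the side tray by their caps, slim first. Then I set the white jar on the weighing pan, put the stout bottle back on its +y seat, and last the slim bottle on its -y seat.

**Last checks (top camera):**

| Item | Measured position (m) | Target (m) | Difference |
|---|---|---|---|
| Jar lid | (0.549, 0.015) | pan middle (0.548, 0.013) | about 2 mm |
| Stout cap | (0.530, -0.238) | seat (0.529, -0.240) | about 2 mm |
| Slim cap | (0.535, -0.361) | seat (0.5365, -0.360) | about 2 mm |

- **Upright:** the cap and lid heights match upright standing, and both camera views agree.
- **Bystanders:** the timer, small beaker, red marker and look-alikes appear where they started.
- **Forces:** the highest wrist force I read was about 11 N, when the jar touched down on the pan.
- **One reading disagreed:** a single wrist-camera estimate of the slim bottle on the tray was about 11 mm off in y. It was taken near the edge of the fisheye picture. I picked the bottle up at the recorded placing position instead, and that worked.

No check failed.

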